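# Offer up a welding anvil over its dowel pins

### The arm

A 6-joint arm with a two-finger parallel gripper is mounted at the origin on the work surface. World frame = base frame: x ahead of the robot, y to its left, z up, the work surface at z = 0. Lengths are in mm, angles in rad, forces in N, time in s.
With the tool pointing down it reaches from about 350 to 850 mm from the base axis. Payload 8.1 kg.
Tool frame: the origin (TCP) lies at the very end of the fingers, on their centre line; the grasp point (between the pads) lies 19 mm behind it; z points along the fingers, y is the direction in which the jaws open and shut (so a half turn about z gives the same grasp; the last joint's range is limited). The gripper opens to 85 mm and grips with 20 to 120 N. Pads are 22 mm wide; open, the fingers measure 114 mm over their backs; the gripper's body (76 mm by 85 mm) begins 54 mm behind the grasp point. The pads swing forward as they close: fully open they stand 13 mm farther back than shut.
Start: joints at [-1.328, 0.13, 1.488, -0, 1.523, -0.085], TCP at [193.197, -568.05, 231.292] pointing down, gripper open.
Joint ranges: [-2.96, 2.96], [-0.89, 2.26], [0.02, 2.5], [-1.34, 4.48], [0, 2.73], [-2.66, 2.66]. Speed limits (rad/s): [2.39, 2.39, 2.79, 3.14, 3.14, 3.14].

### API

Orientations are given as a rotation vector (axis times angle).
In Python, from station import telemetry, optics, job_done gives the robot as it stands.
- The arm moves only by the tool move_arm, never from a script. Its arguments are lists of equal length, an entry for each row: "offset": the shift along the world's x, y, z in m, a list of three; "spin": the turn about the world's z in rad; "grip": the opening, from 0 (shut) to 1 (fully open). In form: {"offset": [[tx, ty, tz], ...], "spin": [spin, ...], "grip": [grip, ...]}. A call has 1 to 5 rows; each row shifts and turns the commanded pose from where the row before left it; what a row does not reach is not made up. A row lasts 1/12 s, in which the tool goes at most 41.7 mm and 7.16 degrees, less where a joint would pass 70% of its speed; a pose out of reach is approached as far as the arm can. A call is refused whole if a number of a shift passes 0.0417 or a number of a turn 0.125, either way. A call with a gripper value outside its range is refused whole. The fingers move at their own pace and stop on an object; "newtons" is the grip in N (left out, the last holds). Time passes only in rows, so rows that do not move let the fingers close. It gives the time, the measured TCP pose, the force and the opening at its end, in the units of the state.
- telemetry.get_state(): the state, without advancing time (a new reading comes with each control period).
- optics.get_image(name): name is "scene" or "top"; returns the picture (384x512x3 uint8, blue, green, red); there is no depth.
- optics.calibration(name): a dict with "camera_matrix" (3x3 intrinsics, pixels), "R" (3x3) and "t" (3): a world point X has camera coordinates R X + t. Camera axes: x right, y down, z forward; pixel columns grow to the right and rows downward; lengths in mm; the calibration is good to about 2 mm. A picture is of the moment at which its call begins. calibration takes no time and is no camera call.
- job_done(): hands the job in, once; it reports no verdict.
The state is a dict: "t": time; "joints": joint angles; "qd": joint speeds; "joint_torque": joint torques, N m; "ee_pos": TCP position; "tcp_rot": TCP orientation; "force": force on the tool from outside, world axes, zero at the start; "moment": the same for the moment, N m; "grip_width": opening from 0.0 (shut) to 1.0 (fully open).
Only numpy, scipy, OpenCV 4.12 (cv2) and the standard library are available. Lean on these libraries where they do the work, as an engineer would, in place of code of your own. Each camera call takes 0.05 s, during which the arm holds its last target.

### The job

Make the ultrasonic press safe for setting: on the push-button box press yellow (standby), then blue (setting mode), then green (dump the air), each fully down and let up again before the next, and leave the red emergency stop alone. Then pick up the aluminium anvil by its raised block, carry it over the guide fence of the drawn-out press table and hold it level above the two brass dowel pins, its underside about 10 mm above their tips and its two holes in line with them (either way round), without touching the press, so that I can slip a shim under it. Finish while still holding it there, quite still and gripped, and do not shift or tip the other things on the bench.

Things in the scene. Friction and masses are not known exactly. Their poses are not given: they have to be found in the camera images.
- yellow (a joint): travel of the yellow button: 0 up, 0.006 m fully down; a spring pushes it back up (1.5 N to start it, 5 N fully down)
- blue (a joint): travel of the blue button, as the yellow one
- green (a joint): travel of the green button, as the yellow one
- estop (a joint): travel of the red mushroom emergency stop: 0 up, 0.006 m down; leave it at 0
- yellow_top (a point): centre of the top of the yellow button, 28 mm across, pressed straight down; when up its top is 72 mm above the bench and 10 mm above its metal collar (44 mm across). The three buttons stand in a row 56 mm apart, in any order, on a light grey box 270 x 80 x 50 mm on the bench to the robot's right, its length roughly along x
- blue_top (a point): centre of the top face of the blue button, otherwise as the yellow one
- green_top (a point): centre of the top face of the green button, otherwise as the yellow one
- estop_top (a point): centre of the top of the red emergency stop, 38 mm across, on a yellow collar 54 mm across at the far end (+x) of the same box, 79 mm from the nearest button and at the buttons' height; do not press it
- anvil_center (a point): centre of the anvil, half-way up (32 mm above its underside), anvil about 0.5 kg, standing on the bench in front of the robot. Its axes: z up, x along its length. Base plate 120 (x) x 64 (y) x 14 mm; on its middle a raised block 66 (x) x 26 (y) mm that reaches from 14 to 62 mm above the underside (five 2 mm ribs on top of that): grip it across its 26 mm width (y), pads above the base plate
- hole_a (a point): mouth, on the underside of the anvil, of the hole at its -x end; the holes are 14 mm across, go right through the base plate and lie 45 mm from the centre along the anvil's x; the same end for end
- hole_b (a point): mouth, on the underside, of the hole at the anvil's +x end
- pin_a (a point): tip of the dowel pin at the -x end of the seat; pins of brass, 8 mm across, 12 mm tall, tips 116 mm above the bench, 90 mm apart, standing on a steel seat pad on the press table. Its axes are those of the table: x from pin_a to pin_b, z up, -y towards the table's front edge and fence
- pin_b (a point): tip of the dowel pin at the +x end of the seat. Two clamps with black knobs stand 112 mm either side of the seat's middle and 30 mm behind the line of the pins, tops 138 mm above the bench; the press head stands far off to the left, 0.5 m or more behind the pins
- fence (a point): middle of the top edge of the guide fence: a black bar with an orange edge, 260 mm long, 12 mm thick, along the front (-y) edge of the press table, 104 mm from the line of the pins, its top 150 mm above the bench. The table plate is 280 x 240 mm, its top 100 mm above the bench, and rides on a cream machine bed, 320 mm wide and 70 mm high, that reaches up to 160 mm in front of the fence
- hammer: shop hammer with a red handle, 300 mm long, lying at the back right; a bystander, to be left where it is (origin at the middle of its underside)
- tape: roll of yellow tape lying flat, 90 mm across, 50 mm high, right of the push-button box; a bystander, to be left where it is (origin at the middle of its underside)
- toolblock: black steel tool block with two knobs, about 60 x 55 mm, 84 mm high, behind the anvil; a bystander, to be left where it is (origin at the middle of its underside)
- hexkey: blue T-handled hex key, about 130 mm long, lying flat; a bystander, to be left where it is (origin at the middle of its underside)
- oil: white bottle with a green cap, 60 mm across, 150 mm high, on the right; a bystander, to be left where it is (origin at the middle of its underside)
Things that resemble listed ones, but are neither listed nor needed, are in the scene too. Leave any purple look-alike of the part that bears anvil_center alone.

How it is judged (in metres and radians):
On the way, in this order (a step that is already met when the one before it is completed fails the run):
1. the yellow button is pressed down, the other two being up (value of joint yellow above 0.004 m and value of joint each of blue, green below 0.002 m), for 0.05 s.
2. the blue button is pressed down, the other two being up (value of joint blue above 0.004 m and value of joint each of yellow, green below 0.002 m), for 0.05 s.
3. the green button is pressed down, the other two being up (value of joint green above 0.004 m and value of joint each of yellow, blue below 0.002 m), for 0.05 s.
4. the anvil is in the grip, lifted clear of the bench, the buttons being up (height (world z) of anvil_center above 0.1 m and contact force between anvil and the fingers above 1 N and value of joint each of yellow, blue, green below 0.002 m), for 0.2 s.
At the end, for the whole second after the job is handed in: Anvil held still in the fingers, off the press, level within 0.09 rad, underside 3 to 20 mm above the pin tips, each hole within 6 mm of its pin seen from above (either way round); all buttons up; bystanders within 30 mm of where they stood (((horizontal distance between hole_a and pin_a below 0.006 m and horizontal distance between hole_b and pin_b below 0.006 m) or (horizontal distance between hole_a and pin_b below 0.006 m and horizontal distance between hole_b and pin_a below 0.006 m)) and z of hole_a in the frame of pin_a between 0.003 and 0.02 m and z of hole_b in the frame of pin_a between 0.003 and 0.02 m and angle between anvil_center's own z axis and vertical below 0.09 rad and contact force between anvil and the fingers above 1.5 N and contact force between anvil and press below 0.1 N and linear speed of anvil below 0.03 m/s and value of joint each of yellow, blue, green, estop below 0.002 m and distance of each of hammer, tape, toolblock, hexkey, oil from where it was at the start of the episode below 0.03 m); the arm keeps its last pose, push and grip.
It fails at once if the emergency stop is pressed (past 2 mm) (value of joint estop above 0.002 m).
It fails at once if two buttons are down at once (value of joint each of yellow, blue above 0.003 m or value of joint each of blue, green above 0.003 m or value of joint each of yellow, green above 0.003 m).
It fails at once if the anvil touches the press (more than 1 N) (contact force between anvil and press above 1 N).
It fails at once if a bystander is shifted by more than 30 mm or tipped over (distance of any of hammer, tape, toolblock, hexkey, oil from where it was at the start of the episode above 0.03 m or angle between any of hammer, tape, toolblock, hexkey, oil's own z axis and vertical above 0.5 rad).
It also fails if it takes over 59 s, if anything falls off the work surface, if the arm or the gripper's body presses on something with over 40 N, if the wrist force passes 120 N, or if a joint passes its speed limit or range.

## Working session

There is one attempt and no reset: what is moved stays moved. The work goes in short steps, Python scripts to look and compute and a tool call to move; the robot and the scene stay as the last step left them, time stands still between calls to the robot, and variables do not carry over. Pictures are saved under pics/ and viewed, and the job is handed in when it is done.

Besides the shell and the picture viewer there is one more tool, called by a JSON object that holds its "name" and its "arguments", one argument or row to a line. move_arm: Moves the arm, as the interface text tells. Its arguments: {"type":"object","properties":{"offset":{"type":"array"},"spin":{"type":"array"},"grip":{"type":"array"},"newtons":{"type":"number"}},"required":["offset","spin","grip"]}

```bash
mkdir -p pics; ls
python3 - <<'E'
from station import telemetry, optics
import cv2
for n in ("scene","top"):
    im=optics.get_image(n); cv2.imwrite(f"pics/{n}0.png",im)
    c=optics.calibration(n); print(n,c)
print(telemetry.get_state())
E
```

```text
pics
scene {'camera_matrix': array([[356.39309285,   0.        , 254.56179409],
       [  0.        , 356.39309285, 192.36130661],
       [  0.        ,   0.        ,   1.        ]]), 'R': array([[-0.65954027,  0.75152639, -0.01465287],
       [ 0.61896011,  0.53193293, -0.57787174],
       [-0.42649152, -0.39019923, -0.81599605]]), 't': array([ 371.56627501, -220.83917791, 1307.73957148])}
top {'camera_matrix': array([[377.24081798,   0.        , 260.74961335],
       [  0.        , 377.24081798, 189.54343946],
       [  0.        ,   0.        ,   1.        ]]), 'R': array([[ 0.00489698, -0.9999276 , -0.0109913 ],
       [-0.99831756, -0.00425346, -0.05782697],
       [ 0.05777603,  0.01125598, -0.99826611]]), 't': array([ -50.57810825,  509.35248668, 1103.07992438])}
{'t': 0.1, 'joints': array([-1.32840316e+00,  1.31115761e-01,  1.48916708e+00,  2.46535131e-06,
        1.52298460e+00, -8.54193978e-02]), 'qd': array([-0.00018148, -0.00276191, -0.00360141,  0.00210506,  0.00142337,
        0.00016586]), 'joint_torque': array([ 1.61785847e-03, -5.70954108e+01, -5.01940084e+01, -1.38948299e-04,
        8.13876599e-03,  4.11422900e-05]), 'ee_pos': array([ 193.07691949, -567.56927099,  230.33314036]), 'tcp_rot': array([-3.09783976e+00, -5.12351599e-01,  2.02304008e-04]), 'force': array([-0.02590873,  0.22633122,  0.35508322]), 'moment': array([0.0314029 , 0.02124638, 0.04368133]), 'grip_width': 1.0021621877030271}
```

View pics/scene0.png

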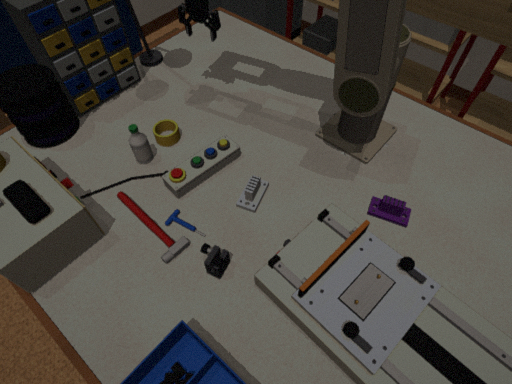

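View pics/top0.png

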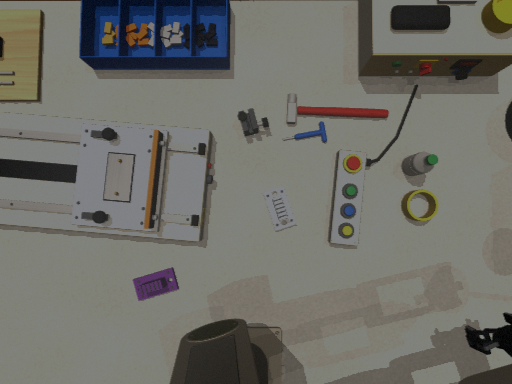

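The top view shows the grey box with its buttons: yellow (347,230), blue (349,211), green (351,191) and the red stop (353,163). The aluminium anvil is at (281,209), with its purple look-alike at (156,284). The press seat is at (119,177), with the orange fence at (155,180). Other things that could be confused:
- **Yellow:** the tape ring (422,205) and a knob (505,10).
- **Green:** the oil cap (432,160).
- **Anvil:** the tool block (254,122).

I'll check the choice in close crops.

Run:
```python
import cv2,numpy as np
t=cv2.imread("pics/top0.png");s=cv2.imread("pics/scene0.png")
def g(im,x,y,w,h,k): 
    c=np.clip(im[y:y+h,x:x+w].astype(float)*1.5,0,255).astype('uint8'); return cv2.resize(c,None,fx=k,fy=k,interpolation=cv2.INTER_CUBIC)
a=g(t,250,145,120,110,6);cv2.imwrite("pics/c1.png",a)
cv2.imwrite("pics/c2.png",g(t,65,115,150,130,5))
cv2.imwrite("pics/c3.png",g(s,155,130,120,90,6))
cv2.imwrite("pics/c4.png",g(s,255,200,190,160,4))
```

```text
(no output)
```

View pics/c1.png

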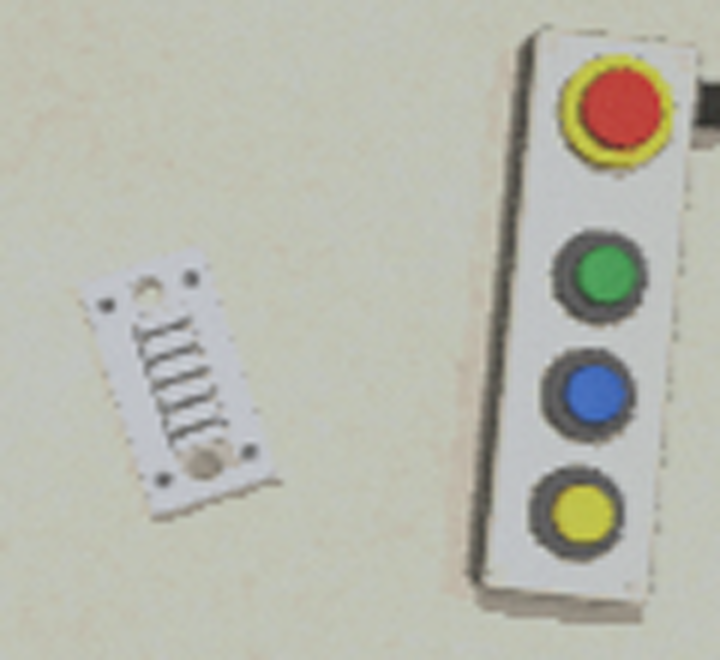

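View pics/c2.png

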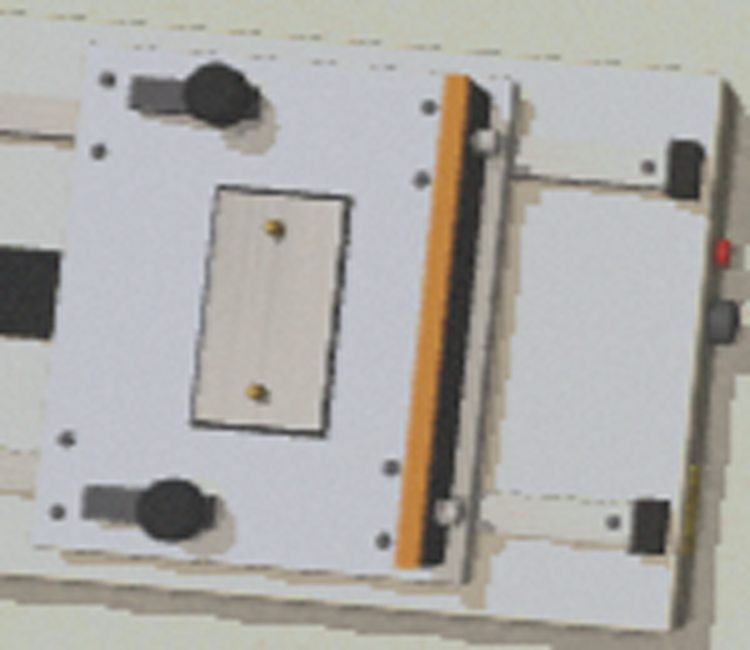

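View pics/c3.png

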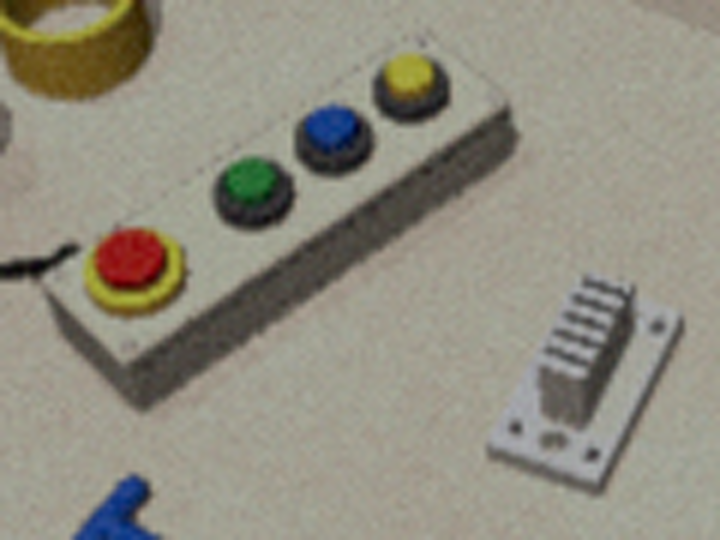

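View pics/c4.png

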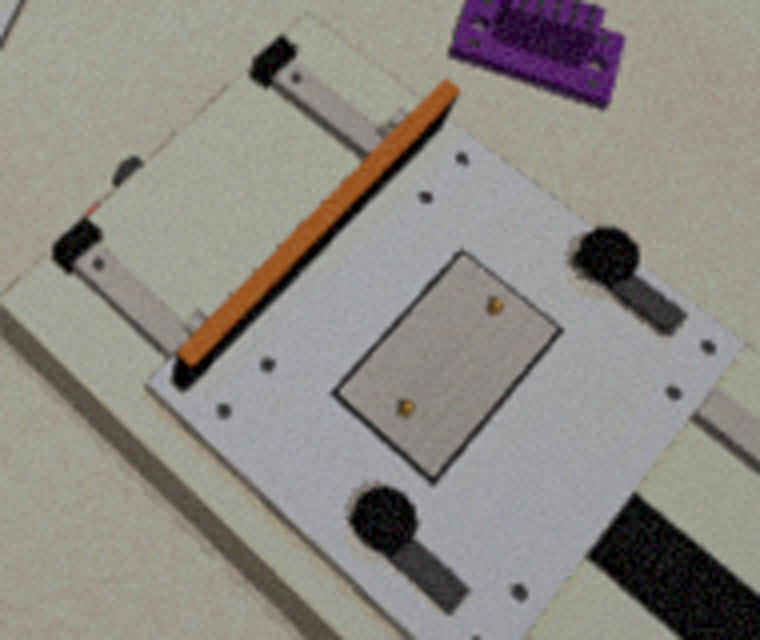

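```bash
cat > h.py <<'E'
import cv2,numpy as np
from station import optics
CAL={n:optics.calibration(n) for n in("scene","top")}
def ray(n,u,v):
    c=CAL[n];R,t=np.array(c["R"]),np.array(c["t"])
    d=R.T@np.linalg.solve(c["camera_matrix"],[u,v,1.]);return -R.T@t,d
def plane(n,u,v,z):
    C,d=ray(n,u,v);return (C+d*(z-C[2])/d[2])[:2]
def proj(n,X):
    c=CAL[n];p=c["camera_matrix"]@(c["R"]@np.array(X,float)+c["t"]);return p[:2]/p[2]
def tri(a,b):
    A=[];r=[]
    for n,p in(("top",a),("scene",b)):
        C,d=ray(n,*p);d/=np.linalg.norm(d);P=np.eye(3)-np.outer(d,d);A.append(P);r.append(P@C)
    return np.linalg.lstsq(np.vstack(A),np.hstack(r),rcond=None)[0]
def blob(im,lo,hi,x,y,w,h):
    m=cv2.inRange(cv2.cvtColor(im[y:y+h,x:x+w],cv2.COLOR_BGR2HSV),lo,hi)
    n,l,s,c=cv2.connectedComponentsWithStats(m)
    return [(c[i]+[x,y],s[i,4]) for i in range(1,n) if s[i,4]>=4]
E
python3 - <<'E'
from h import *
np.set_printoptions(precision=2,suppress=True)
T=cv2.imread("pics/top0.png");S=cv2.imread("pics/scene0.png")
for n in CAL: print(n,"C",ray(n,0,0)[0])
R={"yellow":((22,120,60),(35,255,255)),"blue":((100,120,50),(125,255,255)),"green":((45,100,40),(85,255,255)),"red":((0,150,60),(8,255,255))}
for k,(lo,hi) in R.items():
    a=blob(T,lo,hi,330,145,40,105);b=blob(S,lo,hi,160,130,85,60)
    a.sort(key=lambda q:-q[1]);b.sort(key=lambda q:-q[1])
    for q in a[:2]: print(k,"top",q,plane("top",*q[0],72))
    for q in b[:2]: print(k,"scene",q,plane("scene",*q[0],72))
lo,hi=(8,90,40),(28,255,255)
print("pins",[(q,plane("top",*q[0],114)) for q in blob(T,lo,hi,100,145,40,60)],[(q,plane("scene",*q[0],114)) for q in blob(S,lo,hi,340,265,60,50)])
print("fence",[(q,plane("top",*q[0],150)) for q in blob(T,lo,hi,140,120,30,115)],[(q,plane("scene",*q[0],150)) for q in blob(S,lo,hi,295,215,80,85)])
# anvil screws, top
sc=np.array([(106,305),(191,279),(163,480),(249,452),(148,290),(205,463)],float)
sc=(sc+.5)/6-.5+[250,145]
P=np.array([plane("top",*p,14) for p in sc]);print(P,P[:4].mean(0),P[4:].mean(0))
d=P[0]+P[1]-P[2]-P[3];print("yaw",np.arctan2(d[1],d[0]));d=P[4]-P[5];print(np.arctan2(d[1],d[0]),np.linalg.norm(d))
sc=np.array([(516,428),(593,455),(657,327),(554,440)],float);sc=(sc+.5)/6-.5+[155,130]
print(np.array([plane("scene",*p,14) for p in sc]))
co=np.array([(80,287),(205,248),(278,480),(155,518)],float);co=(co+.5)/6-.5+[250,145]
print("corners",np.array([plane("top",*p,14) for p in co]),np.mean([plane("top",*p,14) for p in co],axis=0))
E
```

```text
scene C [939.49 348.51 944.94]
top C [ 445.01  -60.82 1130.07]
yellow top (array([351.46, 163.72]), np.int32(120)) [ 580.09 -303.74]
yellow top (array([346.66, 230.05]), np.int32(77)) [ 394.25 -288.75]
yellow scene (array([168.53, 136.97]), np.int32(79)) [ 500.43 -441.84]
yellow scene (array([177.31, 176.95]), np.int32(78)) [ 595.68 -289.84]
blue top (array([348.68, 210.12]), np.int32(73)) [ 449.71 -294.85]
blue scene (array([209.73, 150.61]), np.int32(41)) [ 452.96 -291.23]
green top (array([350.51, 190.31]), np.int32(71)) [ 505.17 -300.41]
green scene (array([196.16, 159.56]), np.int32(45)) [ 508.56 -297.04]
red top (array([353.12, 162.62]), np.int32(128)) [ 583.22 -308.43]
red scene (array([176.23, 171.87]), np.int32(61)) [ 584.38 -307.65]
pins [((array([119.17, 160.17]), np.int32(6)), array([582.26, 336.38])), ((array([115.57, 192.86]), np.int32(7)), array([493.15, 343.78]))] [((array([378.5, 276. ]), np.int32(10)), array([496.02, 345.02])), ((array([356. , 301.5]), np.int32(10)), array([585.6 , 337.34]))]
fence [((array([151.26, 179.05]), np.int32(536)), array([528.01, 236.69]))] [((array([333.82, 255.55]), np.int32(578)), array([539.8 , 237.46]))]
[[ 492.27  -67.57]
 [ 505.3  -109.46]
 [ 406.39  -95.89]
 [ 420.32 -138.09]
 [ 499.77  -88.26]
 [ 414.82 -116.49]] [ 456.07 -102.75] [ 457.3  -102.38]
yaw 0.32170636991491486
0.3208129762961777 89.51757072625114
[[ 506.45 -108.27]
 [ 492.77  -66.44]
 [ 407.93  -94.92]
 [ 499.05  -88.08]]
corners [[ 501.11  -54.7 ]
 [ 520.66 -116.35]
 [ 406.69 -152.31]
 [ 387.8   -92.01]] [ 454.06 -103.84]
```

Choices confirmed: silver anvil, with block and ribs, not the purple one. Positions are yellow (395,-289), blue (451,-293.5), green (507,-299), anvil (457,-102, yaw 0.32) and pin midpoint (539,340.6, yaw -0.084). The jaws already lie across the block (0.328). First move: shut the fingers and go above yellow.

{"name": "move_arm", "arguments": {
  "offset": [
    [0.02, 0.028, -0.006],
    [0.02, 0.028, -0.01],
    [0.02, 0.028, -0.01],
    [0.02, 0.028, -0.01],
    [0.02, 0.028, -0.01]
  ],
  "spin": [0, 0, 0, 0, 0],
  "grip": [0, 0, 0, 0, 0],
  "newtons": 40
}}

```text
t: 0.52
ee_pos: [293.6, -426.4, 184.3]
tcp_rot: [-3.099, -0.512, 0.0]
force: [0.5, 0.3, 0.5]
grip_width: 0.298
```

{"name": "move_arm", "arguments": {
  "offset": [
    [0.02, 0.028, -0.015],
    [0.02, 0.028, -0.015],
    [0.02, 0.028, -0.015],
    [0.02, 0.028, -0.015],
    [0.02, 0.028, -0.01]
  ],
  "spin": [0, 0, 0, 0, 0],
  "grip": [0, 0, 0, 0, 0]
}}

```text
t: 0.93
ee_pos: [393.1, -285.9, 113.4]
tcp_rot: [-3.098, -0.512, 0.002]
force: [0.5, -0.1, -0.3]
grip_width: 0.001
```

{"name": "move_arm", "arguments": {
  "offset": [
    [0, 0, 0],
    [0, 0, 0]
  ],
  "spin": [0, 0],
  "grip": [0, 0]
}}

```text
t: 1.1
ee_pos: [393.3, -286.0, 114.1]
tcp_rot: [-3.097, -0.518, 0.002]
force: [-0.5, -0.4, 0.3]
grip_width: 0.0
```

{"name": "move_arm", "arguments": {
  "offset": [
    [0.002, -0.003, -0.015],
    [0, 0, -0.015],
    [0, 0, 0]
  ],
  "spin": [0, 0, 0],
  "grip": [0, 0, 0]
}}

```text
t: 1.35
ee_pos: [393.4, -291.0, 83.0]
tcp_rot: [-3.097, -0.511, 0.004]
force: [0.3, 1.2, -0.6]
grip_width: -0.002
```

Run:
```python
from h import *
from station import telemetry
I=[]
for n,(x,y) in(("top",(310,180)),("scene",(180,90))):
    im=optics.get_image(n); cv2.imwrite(f"pics/{n}1.png",im)
    I.append(cv2.resize(im[y:y+80,x:x+80],None,fx=5,fy=5,interpolation=cv2.INTER_CUBIC))
cv2.imwrite("pics/d1.png",np.clip(np.hstack(I).astype(float)*1.5,0,255).astype('uint8'))
for _ in range(3):
    s=telemetry.get_state();print(s["ee_pos"],s["force"])
```

```text
[ 394.3458648  -291.62181938   85.27179651] [ 0.89099954 -0.93546555  0.04075736]
[ 394.3458648  -291.62181938   85.27179651] [ 0.89099954 -0.93546555  0.04075736]
[ 394.3458648  -291.62181938   85.27179651] [ 0.89099954 -0.93546555  0.04075736]
```

View pics/d1.png

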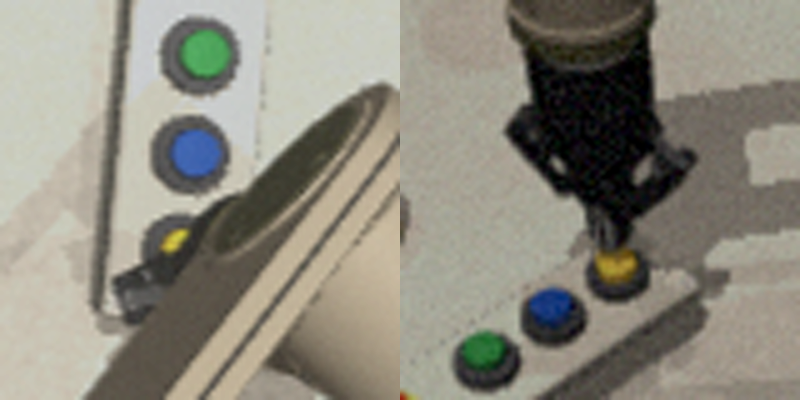

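The fingers hang shut just over yellow (scene crop 600,240 against the button at 617,265). Pressing.

{"name": "move_arm", "arguments": {
  "offset": [
    [0.001, 0.002, -0.01],
    [0, 0, -0.007],
    [0, 0, -0.003],
    [0, 0, 0]
  ],
  "spin": [0, 0, 0, 0],
  "grip": [0, 0, 0, 0]
}}

```text
t: 1.78
ee_pos: [396.6, -289.8, 66.1]
tcp_rot: [3.098, 0.512, 0.001]
force: [0.1, -0.6, 5.4]
grip_width: 0.002
```

{"name": "move_arm", "arguments": {
  "offset": [
    [0, 0, -0.001],
    [0, 0, 0]
  ],
  "spin": [0, 0],
  "grip": [0, 0]
}}

```text
t: 1.95
ee_pos: [396.7, -289.8, 65.9]
tcp_rot: [3.098, 0.512, 0.001]
force: [-4.3, 3.4, 12.8]
grip_width: -0.008
```

Bottomed out (13 N). Raise, then go to blue.

{"name": "move_arm", "arguments": {
  "offset": [
    [0, 0, 0.01],
    [0, 0, 0.01],
    [0.028, -0.002, 0],
    [0.028, -0.003, 0],
    [0, 0, 0]
  ],
  "spin": [0, 0, 0, 0, 0],
  "grip": [0, 0, 0, 0, 0]
}}

```text
t: 2.37
ee_pos: [455.9, -294.6, 85.4]
tcp_rot: [3.098, 0.513, 0.005]
force: [-0.1, -0.7, -1.0]
grip_width: 0.005
```

{"name": "move_arm", "arguments": {
  "offset": [
    [0, 0, -0.01],
    [0, 0, -0.007],
    [0, 0, -0.003],
    [0, 0, 0]
  ],
  "spin": [0, 0, 0, 0],
  "grip": [0, 0, 0, 0]
}}

```text
t: 2.7
ee_pos: [452.2, -294.2, 65.9]
tcp_rot: [3.099, 0.512, 0.001]
force: [-2.4, 5.2, 16.2]
grip_width: 0.002
```

Blue bottomed. Up, then green.

{"name": "move_arm", "arguments": {
  "offset": [
    [0, 0, 0.01],
    [0, 0, 0.01],
    [0.028, -0.002, 0],
    [0.028, -0.003, 0],
    [0, 0, 0]
  ],
  "spin": [0, 0, 0, 0, 0],
  "grip": [0, 0, 0, 0, 0]
}}

```text
t: 3.12
ee_pos: [510.8, -299.3, 84.4]
tcp_rot: [3.099, 0.513, 0.003]
force: [1.3, -1.0, -0.4]
grip_width: 0.0
```

{"name": "move_arm", "arguments": {
  "offset": [
    [0, 0, -0.01],
    [0, 0, -0.007],
    [0, 0, -0.003],
    [0, 0, 0]
  ],
  "spin": [0, 0, 0, 0],
  "grip": [0, 0, 0, 0]
}}

```text
t: 3.45
ee_pos: [507.7, -299.1, 65.9]
tcp_rot: [3.099, 0.512, 0.001]
force: [-3.7, 4.7, 15.8]
grip_width: -0.005
```

Green bottomed. Raise, open the jaws and go over the anvil.

{"name": "move_arm", "arguments": {
  "offset": [
    [0, 0, 0.01],
    [0, 0, 0.03],
    [0, 0, 0.04],
    [-0.01, 0.035, 0.02],
    [-0.01, 0.04, 0]
  ],
  "spin": [0, 0, 0, 0, 0],
  "grip": [0, 0, 0, 1, 1]
}}

```text
t: 3.87
ee_pos: [489.5, -226.7, 169.6]
tcp_rot: [3.095, 0.506, 0.01]
force: [1.6, 0.5, 0.6]
grip_width: 0.274
```

{"name": "move_arm", "arguments": {
  "offset": [
    [-0.01, 0.04, 0],
    [-0.01, 0.04, 0],
    [-0.011, 0.04, 0],
    [0, 0.001, 0],
    [0, 0, 0]
  ],
  "spin": [0, 0, 0, 0, 0],
  "grip": [1, 1, 1, 1, 1]
}}

```text
t: 4.28
ee_pos: [455.4, -101.1, 163.1]
tcp_rot: [-3.098, -0.517, 0.002]
force: [0.3, 0.2, 0.9]
grip_width: 0.978
```

Run:
```python
from h import *
from station import telemetry
I=[]
for n,(x,y) in(("top",(240,165)),("scene",(200,110))):
    im=optics.get_image(n); cv2.imwrite(f"pics/{n}2.png",im)
    I.append(cv2.resize(im[y:y+110,x:x+80],None,fx=5,fy=5,interpolation=cv2.INTER_CUBIC))
cv2.imwrite("pics/d2.png",np.clip(np.hstack(I).astype(float)*1.5,0,255).astype('uint8'))
s=telemetry.get_state();print(s["ee_pos"],s["tcp_rot"],s["joints"],s["force"])
```

```text
[ 456.4586653  -103.37857647  163.69189172] [ 3.09924277e+00  5.12778320e-01 -1.13295017e-03] [-3.31921048e-01 -1.91512364e-01  1.92786780e+00 -5.40339178e-04
  1.40576900e+00  9.11029463e-01] [0.91103615 0.83979141 0.43356917]
```

View pics/d2.png

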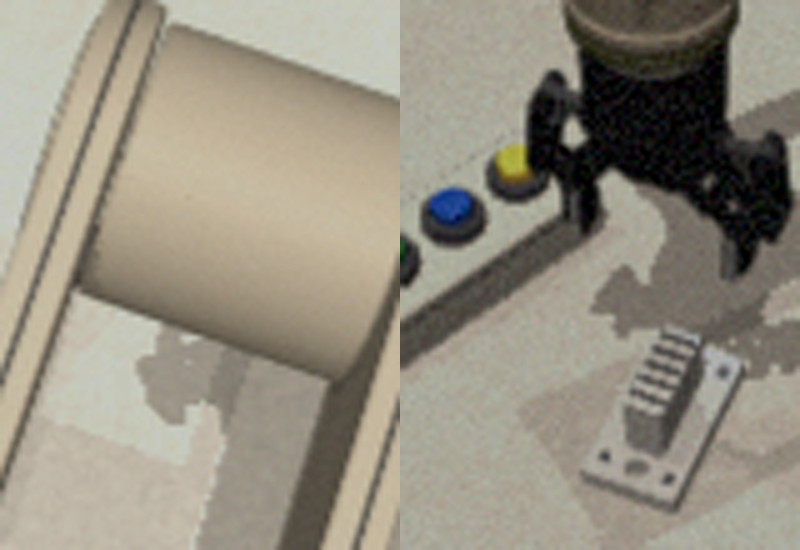

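The jaws straddle the block in line with it (scene crop, block at 660,390, fingers at 590,215 and 740,255). Going down, then gripping.

{"name": "move_arm", "arguments": {
  "offset": [
    [0, 0.001, -0.03],
    [0, 0, -0.035],
    [0, 0, -0.035],
    [0, 0, -0.028],
    [0, 0, -0.015]
  ],
  "spin": [0, 0, 0, 0, 0],
  "grip": [1, 1, 1, 1, 1]
}}

```text
t: 4.8
ee_pos: [454.2, -102.7, 16.9]
tcp_rot: [-3.098, -0.509, 0.008]
force: [-0.8, 0.1, 0.7]
grip_width: 0.999
```

{"name": "move_arm", "arguments": {
  "offset": [
    [0, 0, 0],
    [0, 0, 0],
    [0, 0, 0],
    [0, 0, 0],
    [0, 0, 0]
  ],
  "spin": [0, 0, 0, 0, 0],
  "grip": [0, 0, 0, 0, 0],
  "newtons": 60
}}

```text
t: 5.22
ee_pos: [458.6, -102.6, 23.0]
tcp_rot: [3.098, 0.512, 0.004]
force: [3.4, -6.8, 25.3]
grip_width: 0.302
```

{"name": "move_arm", "arguments": {
  "offset": [
    [0, 0, 0],
    [0, 0, 0],
    [0, 0, 0]
  ],
  "spin": [0, 0, 0],
  "grip": [0, 0, 0]
}}

```text
t: 5.47
ee_pos: [458.8, -102.7, 23.1]
tcp_rot: [3.098, 0.512, 0.005]
force: [0.3, -0.9, 6.8]
grip_width: 0.3
```

{"name": "move_arm", "arguments": {
  "offset": [
    [0, 0, 0.01],
    [0, 0, 0.025],
    [0, 0, 0.035],
    [0, 0, 0.035],
    [0, 0, 0.035]
  ],
  "spin": [0, 0, 0, 0, 0],
  "grip": [0, 0, 0, 0, 0]
}}

```text
t: 5.88
ee_pos: [455.8, -101.5, 162.3]
tcp_rot: [-3.098, -0.513, 0.003]
force: [1.2, -1.2, -6.4]
grip_width: 0.298
```

{"name": "move_arm", "arguments": {
  "offset": [
    [0, 0, 0.03],
    [0, 0, 0.02],
    [0, 0, 0],
    [0, 0, 0]
  ],
  "spin": [0, 0, 0, 0],
  "grip": [0, 0, 0, 0]
}}

```text
t: 6.22
ee_pos: [457.4, -102.1, 211.9]
tcp_rot: [3.099, 0.513, 0.002]
force: [-1.3, -0.4, -7.5]
grip_width: 0.295
```

Run:
```python
from h import *
from station import telemetry
I=[]
for n,(x,y) in(("top",(230,165)),("scene",(200,90))):
    im=optics.get_image(n); cv2.imwrite(f"pics/{n}3.png",im)
    I.append(cv2.resize(im[y:y+110,x:x+80],None,fx=5,fy=5,interpolation=cv2.INTER_CUBIC))
cv2.imwrite("pics/d3.png",np.clip(np.hstack(I).astype(float)*1.5,0,255).astype('uint8'))
s=telemetry.get_state();print(s["ee_pos"],s["tcp_rot"],s["joints"],s["force"],s["moment"],s["grip_width"])
```

```text
[ 455.80609274 -101.52067061  208.85550773] [-3.0976614  -0.51248571  0.00524037] [-3.29031517e-01 -2.22324258e-01  1.87098992e+00  2.31664820e-05
  1.49672867e+00  9.13847785e-01] [-0.23569641  0.85047925 -7.15430151] [0.03925104 0.06438649 0.01358013] 0.29389991144156075
```

View pics/d3.png

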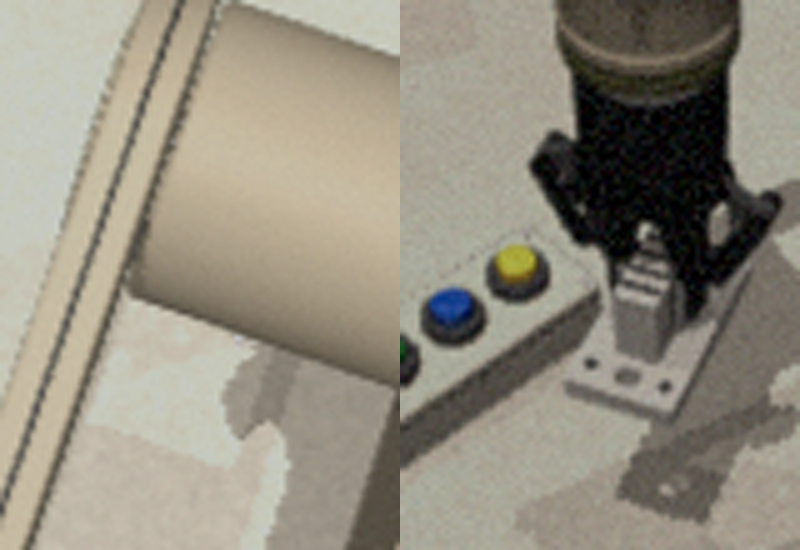

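Anvil gripped and level (scene crop: base 640,390, shadow well below). Its underside is at about 188 mm, 38 mm above the fence top. Carrying it over with the turn spread along the way.

{"name": "move_arm", "arguments": {
  "offset": [
    [0.003, 0.015, 0],
    [0.005, 0.028, 0],
    [0.006, 0.034, 0],
    [0.006, 0.034, 0],
    [0.006, 0.034, 0]
  ],
  "spin": [-0.02, -0.03, -0.03, -0.03, -0.03],
  "grip": [0, 0, 0, 0, 0]
}}

```text
t: 6.73
ee_pos: [481.5, 44.3, 208.2]
tcp_rot: [-3.128, -0.291, 0.008]
force: [1.5, -0.8, -6.0]
grip_width: 0.295
```

{"name": "move_arm", "arguments": {
  "offset": [
    [0.006, 0.034, 0],
    [0.006, 0.034, 0],
    [0.006, 0.034, 0],
    [0.006, 0.034, 0],
    [0.006, 0.034, 0]
  ],
  "spin": [-0.03, -0.03, -0.03, -0.03, -0.03],
  "grip": [0, 0, 0, 0, 0]
}}

```text
t: 7.15
ee_pos: [511.5, 214.3, 207.8]
tcp_rot: [3.14, 0.057, -0.008]
force: [1.8, -0.6, -7.0]
grip_width: 0.299
```

{"name": "move_arm", "arguments": {
  "offset": [
    [0.007, 0.034, 0],
    [0.007, 0.034, 0],
    [0.007, 0.034, 0],
    [0.005, 0.025, 0],
    [0, 0, 0]
  ],
  "spin": [-0.03, -0.03, -0.03, -0.03, -0.002],
  "grip": [0, 0, 0, 0, 0]
}}

```text
t: 7.57
ee_pos: [537.3, 344.1, 206.9]
tcp_rot: [3.138, -0.129, -0.008]
force: [-1.5, 0.2, -6.0]
grip_width: 0.297
```

{"name": "move_arm", "arguments": {
  "offset": [
    [0, 0, 0],
    [0, 0, 0],
    [0, 0, 0]
  ],
  "spin": [0, 0, 0],
  "grip": [0, 0, 0]
}}

```text
t: 7.82
ee_pos: [538.5, 338.7, 209.5]
tcp_rot: [3.137, -0.133, -0.004]
force: [-0.3, -0.3, -6.3]
grip_width: 0.296
```

Run:
```python
from h import *
from station import telemetry
I=[]
P=[]
for k in range(3):
  s=telemetry.get_state();P.append(list(s["ee_pos"])+[2*np.arctan2(s["tcp_rot"][1],s["tcp_rot"][0])])
  for n,(x,y) in(("top",(70,115)),("scene",(310,180))):
    im=optics.get_image(n); cv2.imwrite(f"pics/{n}4_{k}.png",im)
    if k==2:I.append(cv2.resize(im[y:y+130,x:x+100],None,fx=4,fy=4,interpolation=cv2.INTER_CUBIC))
cv2.imwrite("pics/d4.png",np.clip(np.hstack(I).astype(float)*1.5,0,255).astype('uint8'))
print(np.array(P),s["joints"],s["force"])
```

```text
[[ 5.38491095e+02  3.38652926e+02  2.09475777e+02 -8.46175045e-02]
 [ 5.39037427e+02  3.38749168e+02  2.10671350e+02 -8.52348339e-02]
 [ 5.39309896e+02  3.39074445e+02  2.11346645e+02 -8.52635949e-02]] [ 4.80832469e-01  2.38845565e-01  1.40271713e+00 -3.67043346e-05
  1.50001881e+00  2.13689499e+00] [-4.96630624e-03  4.57541709e-01 -6.86284026e+00]
```

View pics/d4.png

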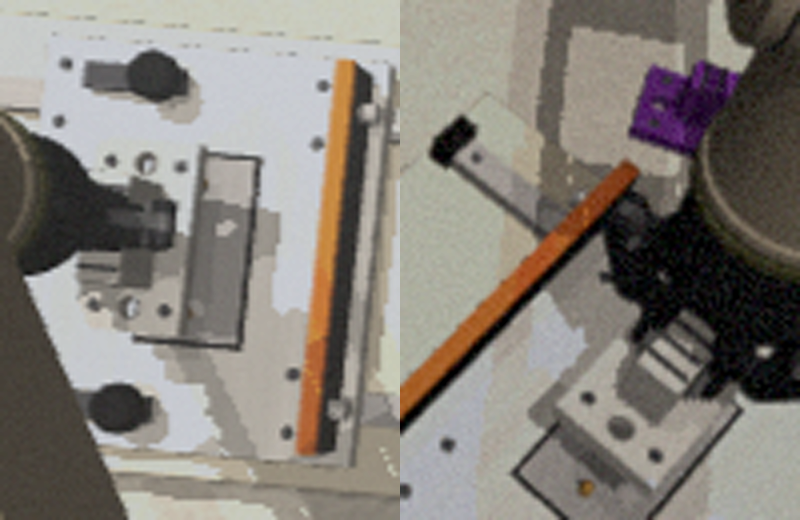

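Both holes show in the top view (crop 147,162 and 129,307), and the +x end hole shows in the scene view (crop 621,427). I'll triangulate the height and offset.

Run:
```python
from h import *
np.set_printoptions(precision=2,suppress=True)
t=lambda p:(np.array(p,float)+.5)/4-.5+[70,115]
s=lambda p:(np.array(p,float)-[400,0]+.5)/4-.5+[310,180]
print("+x hole",tri(t((147,162)),s((621,427))))
print("screws",tri(t((181,167)),s((588,398))),tri(t((111,160)),s((655,456))))
for z in(200,203,206):
  P=np.array([plane("top",*t(p),z) for p in((147,162),(129,307),(111,160),(181,167),(93,302),(165,310))])
  d=P[0]-P[1];print(z,P[:2].mean(0),P[2:].mean(0),np.arctan2(d[1],d[0]),np.linalg.norm(d))
# pins triangulated
print(tri((119.17,160.17),(356,301.5)),tri((115.57,192.86),(378.5,276)))
```

```text
+x hole [582.71 334.94 201.49]
screws [579.9  313.27 201.31] [584.21 357.2  201.13]
200 [537.9  339.45] [537.74 339.76] -0.09485609213005805 90.98588257031501
203 [537.6  338.15] [537.44 338.47] -0.09485609213005845 90.69240045597904
206 [537.3  336.86] [537.14 337.18] -0.09485609213005755 90.39891834164312
[583.2  337.72 109.25] [493.51 345.24 109.68]
```

{"name": "move_arm", "arguments": {
  "offset": [
    [0, 0.001, -0.01],
    [0, 0, -0.015],
    [0, 0, -0.015],
    [0, 0, -0.012],
    [0, 0, -0.005]
  ],
  "spin": [0, 0, 0, 0, 0],
  "grip": [0, 0, 0, 0, 0]
}}

```text
t: 8.53
ee_pos: [537.8, 340.2, 151.0]
tcp_rot: [3.137, -0.132, -0.006]
force: [-0.5, -1.5, -8.4]
grip_width: 0.295
```

{"name": "move_arm", "arguments": {
  "offset": [
    [0, 0, 0],
    [0, 0, 0],
    [0, 0, 0]
  ],
  "spin": [0, 0, 0],
  "grip": [0, 0, 0]
}}

```text
t: 8.78
ee_pos: [539.8, 341.3, 155.4]
tcp_rot: [-3.138, 0.132, -0.002]
force: [-0.2, 0.1, -7.1]
grip_width: 0.296
```

Run:
```python
from h import *
from station import telemetry
I=[]
P=[]
for k in range(3):
  s=telemetry.get_state();P.append(list(s["ee_pos"])+[2*np.arctan2(s["tcp_rot"][1],s["tcp_rot"][0])])
  for n,(x,y) in(("top",(80,135)),("scene",(330,240))):
    im=optics.get_image(n); cv2.imwrite(f"pics/{n}5_{k}.png",im)
    if k==2:I.append(cv2.resize(im[y:y+80,x:x+60],None,fx=6,fy=6,interpolation=cv2.INTER_CUBIC))
cv2.imwrite("pics/d5.png",np.clip(np.hstack(I).astype(float)*1.5,0,255).astype('uint8'))
print(np.array(P),s["joints"],s["force"])
```

```text
[[539.81669404 341.28815353 155.42460668   6.19899637]
 [539.95098711 341.36056076 155.72681968   6.1989716 ]
 [539.74240236 341.24777603 155.36108606   6.19898238]] [4.83514668e-01 2.75833369e-01 1.46262620e+00 1.78795887e-05
 1.40140707e+00 2.13851092e+00] [ 0.38896566  0.19591615 -5.85800963]
```

View pics/d5.png

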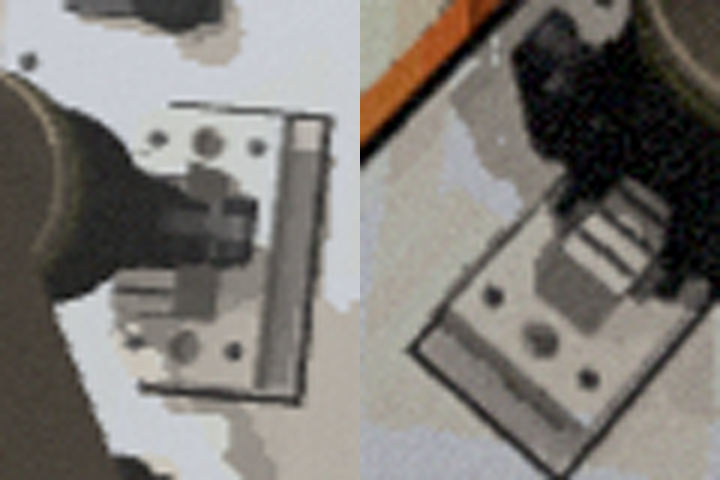

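Holes now at top crop (208,143) and (184,347), and scene (541,340).

Run:
```python
from h import *
np.set_printoptions(precision=2,suppress=True)
t=lambda p:(np.array(p,float)+.5)/6-.5+[80,135]
s=lambda p:(np.array(p,float)-[360,0]+.5)/6-.5+[330,240]
print("hole",tri(t((208,143)),s((541,340))))
print("screws",tri(t((257,147)),s((494,296))),tri(t((158,139)),s((588,379))))
for z in(140,144):
  P=np.array([plane("top",*t(p),z) for p in((208,143),(184,347),(158,139),(257,147),(135,342),(233,351))])
  d=P[0]-P[1];e=P[2]+P[3]-P[4]-P[5];print(z,P[:2],P[:2].mean(0),P[2:].mean(0),np.arctan2(d[1],d[0]),np.arctan2(e[1],e[0]),np.linalg.norm(d))
  print("scene",[plane("scene",*s(p),z) for p in((541,340),(494,296),(588,379))])
# refined pins via weighted saturation, 2 tip-plane heights
for n,(x,y,w,h) in (("top",(112,153,14,14)),("top",(109,186,14,14)),("scene",(349,294,14,14)),("scene",(371,269,14,14))):
  im=cv2.imread(f"pics/{n}0.png");c=cv2.cvtColor(im[y:y+h,x:x+w],cv2.COLOR_BGR2HSV)[...,1].astype(float)
  c=np.clip(c-np.median(c)-35,0,None);Y,X=np.mgrid[:h,:w];u=(c*X).sum()/c.sum()+x;v=(c*Y).sum()/c.sum()+y
  print(n,u,v,plane(n,u,v,112),plane(n,u,v,116))
```

```text
hole [582.73 337.68 144.46]
screws [580.72 315.12 146.7 ] [584.4  359.02 145.75]
140 [[583.38 339.44]
 [493.02 347.56]] [538.2 343.5] [538.31 343.62] -0.08967747678430821 -0.08752071978574512 90.71661774681155
scene [array([580.71, 337.66]), array([577.67, 314.88]), array([582.02, 358.89])]
144 [[582.82 337.82]
 [492.83 345.91]] [537.82 341.87] [537.93 341.99] -0.08967747678430868 -0.08752071978574505 90.35011028020381
scene [array([582.49, 337.71]), array([579.47, 315.05]), array([583.8 , 358.84])]
top 119.30047846889953 159.98564593301435 [583.03 336.81] [582.49 335.25]
top 115.6470588235294 192.85714285714286 [493.25 344.37] [493.06 342.78]
scene 356.0818094321463 301.5043310875842 [584.64 337.46] [586.34 337.52]
scene 378.45969498910677 276.13398692810455 [495.32 345.11] [497.46 345.13]
```

The underside is about 131–132 mm high, so 16 mm above the tips. The lateral error is about 1 mm. Final trim: +1 mm x, -0.5 mm y, -6 mm z.

{"name": "move_arm", "arguments": {
  "offset": [
    [0.001, -0.0005, -0.002],
    [0, 0, -0.002],
    [0, 0, -0.002],
    [0, 0, 0],
    [0, 0, 0]
  ],
  "spin": [0.004, 0, 0, 0, 0],
  "grip": [0, 0, 0, 0, 0]
}}

```text
t: 9.5
ee_pos: [539.9, 340.3, 147.8]
tcp_rot: [3.139, -0.126, -0.001]
force: [0.4, 0.0, -5.6]
grip_width: 0.299
```

{"name": "move_arm", "arguments": {
  "offset": [
    [0, 0, 0],
    [0, 0, 0],
    [0, 0, 0],
    [0, 0, 0],
    [0, 0, 0]
  ],
  "spin": [0, 0, 0, 0, 0],
  "grip": [0, 0, 0, 0, 0]
}}

```text
t: 9.92
ee_pos: [540.2, 340.5, 148.4]
tcp_rot: [-3.139, 0.126, -0.0]
force: [0.7, 0.5, -5.0]
grip_width: 0.296
```

Run:
```python
from h import *
from station import telemetry
I=[]
for n,(x,y) in(("top",(80,135)),("scene",(330,240))):
    im=optics.get_image(n); cv2.imwrite(f"pics/{n}6.png",im)
    I.append(cv2.resize(im[y:y+80,x:x+60],None,fx=6,fy=6,interpolation=cv2.INTER_CUBIC))
    d=cv2.absdiff(im,cv2.imread(f"pics/{n}0.png"));cv2.imwrite(f"pics/{n}6b.png",np.clip(im*1.4,0,255))
cv2.imwrite("pics/d6.png",np.clip(np.hstack(I).astype(float)*1.5,0,255).astype('uint8'))
s=telemetry.get_state();print(s)
```

```text
{'t': 10.0167, 'joints': array([ 4.82111215e-01,  2.82706895e-01,  1.46760159e+00, -1.87996718e-06,
        1.39120769e+00,  2.13309083e+00]), 'qd': array([-0.00114226,  0.0004628 ,  0.00044893,  0.00146896,  0.00128036,
        0.00027897]), 'joint_torque': array([ 1.33663394e-03, -6.74165368e+01, -5.20717978e+01,  5.84048219e-03,
        8.74068442e-03,  4.22164226e-05]), 'ee_pos': array([540.21125888, 340.4769286 , 148.32866311]), 'tcp_rot': array([-3.13903169e+00,  1.25915886e-01, -1.05565383e-04]), 'force': array([-1.15576006, -0.6472528 , -6.52399369]), 'moment': array([-0.023889  , -0.06867021,  0.02502962]), 'grip_width': 0.29639978358625135}[ WARN:0@3.366] global loadsave.cpp:1063 imwrite_ Unsupported depth image for selected encoder is fallbacked to CV_8U.
```

View pics/d6.png

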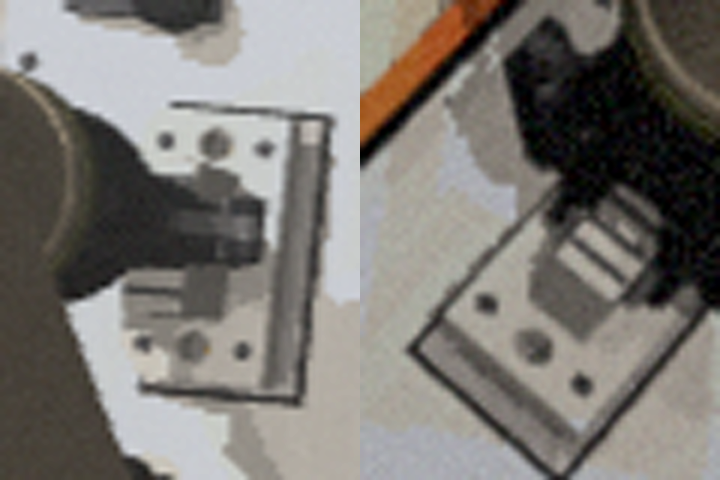

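View pics/scene6b.png

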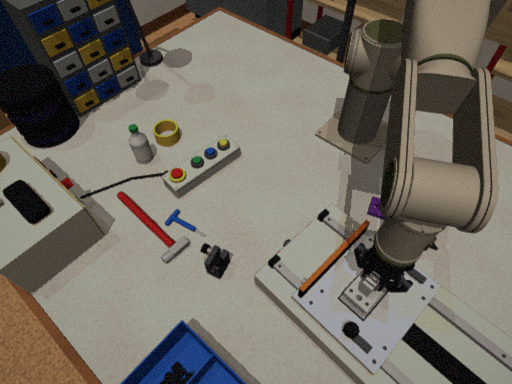

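Run:
```python
from h import *
np.set_printoptions(precision=2,suppress=True)
t=lambda p:(np.array(p,float)+.5)/6-.5+[80,135]
s=lambda p:(np.array(p,float)-[360,0]+.5)/6-.5+[330,240]
print(tri(t((216,145)),s((533,346))),tri(t((264,148)),s((487,302))),tri(t((166,141)),s((581,384))))
for z in(138,140): print(z,[plane("top",*t(p),z) for p in((216,145),(193,347))],plane("scene",*s((533,346)),z))
```

```text
[583.1  336.81 136.9 ] [581.34 314.31 140.06] [584.59 358.24 138.82]
138 [array([582.78, 336.66]), array([493.14, 344.4 ])] [583.81 336.57]
140 [array([582.5 , 335.86]), array([493.04, 343.59])] [584.69 336.6 ]
```

Holes match the pins to within about 1.5 mm in both views, and the underside is about 125 mm high (9 mm above the tips). Handing in.

```bash
python3 -c "
from station import job_done;print(job_done())"
```

```text
the job is handed in; nothing more can be done
None
```

I pressed yellow, blue and green in that order. Each was pressed to its stop (13–16 N) and let up before the next, and the emergency stop was not touched. I then gripped the silver anvil by its block at 60 N, carried it over the fence and handed the job in at about 10 s with the anvil held above the dowel pins.

**Last checks before handing in:**
- **Alignment:** each hole was within about 1.5 mm of its pin in plan in both camera views, though the two views disagree with each other by 2–3 mm in x.
- **Height:** the underside was about 9–10 mm above the pin tips. The cameras gave about 125 mm above the bench. The arm's own reading of about 125.5 mm assumes the grip did not slip.
- **Grip:** the gripper opening was steady at about 25 mm on the 26 mm block.
- **Contact and stillness:** the wrist carried only the anvil's weight (about 6 N, noisy, no sign of contact), and the arm was still.
- **Level:** the tool pointed straight down. Triangulated points on the base plate differed by up to 3 mm, which I took as picture noise.
- **Other things on the bench:** the final scene picture showed them and the buttons where they started, checked by eye only.

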